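# Roll a brass tube home in the bench jig under a flat board

## Robot

A 6-joint arm with a two-finger parallel gripper is mounted at the origin on the work surface. World frame = base frame: x ahead of the robot, y to its left, z up, the work surface at z = 0. Lengths are in m, angles in rad, forces in N, time in s.
With the tool pointing down it reaches from about 0.4 to 0.825 m from the base axis. Payload 7 kg.
Tool frame: the origin (TCP) lies at the very end of the fingers, on their centre line; the grasp point (between the pads) lies 19 mm behind it (env.grip_depth is the distance from the TCP to the grasp point, in m); z points along the fingers, y is the line along which they close (so a half turn about z gives the same grasp; the last joint's range is limited). The gripper opens to 85 mm and grips with 20 to 120 N. Pads are 22 mm wide; open, the fingers measure 114 mm over their backs; the gripper's body (76 mm by 85 mm) begins 54 mm behind the grasp point. The pads swing forward as they close: fully open they stand 13 mm farther back than shut.
Start: joints at [1.62, 0.359, 0.012, 0, -1.224, -0.288], TCP at [0.16, 0.656, 0.231] pointing down, gripper open.
Joint ranges: [-3.07, 3.07], [-1.43, 2.12], [-1.02, 1.25], [-3.03, 1.67], [-3.05, -0], [-3.03, 3.03]. Speed limits (rad/s): [2.39, 2.39, 3.01, 3.14, 3.14, 3.14].

## Interface

Orientations are given as a unit quaternion [x, y, z, w].
In Python, from bench import env gives the robot as it stands.
- The arm moves only by the shell command python3 -m creep 'ROWS'. ROWS is JSON, a list of rows, each a list of 3 entries, a list of its own where there are three numbers: the opening, from -1 (shut) to 1 (fully open), then the shift along the tool's x, y, z in mm, then the turn, a rotation vector about the tool's x, y, z in degrees. A call has exactly 5 rows; each row is the pose to reach, as a shift and turn from the pose commanded when the call began, along the tool's axes at that moment; what a row does not reach only later rows make up. A row lasts 1/8 s, in which the tool goes at most 62.5 mm and 10.7 degrees, less where a joint would pass 70% of its speed; a pose out of reach is approached as far as the arm can. A call with a gripper value outside its range is refused whole. The fingers move at their own pace and stop on an object; the grip force is fixed at half the most. Time passes only in rows, so rows that repeat a pose let the fingers close, or fill a call up. It gives the time, the measured TCP pose, the force, the opening and the grip force at its end, in the units of the state.
- env.observe(): the state, without advancing time (a new reading comes with each control period).
- env.get_image(name): name is "side" or "top"; returns a dict with "pixels" (420x560x3 uint8, red, green, blue), "depth" (420x560 float32, m along the optical axis (not along the pixel's ray), 0 where there is no reading), "intrinsics" (3x3 intrinsics, pixels), "k1" (the pictures are not rectified: a ray, as slopes to the right and down, at radius r is drawn at 1 + k1 r^2 times it, then the intrinsics apply), "rvec" (rotation vector, rad) and "tvec" (3), from world to camera coordinates, as OpenCV has them. Camera axes: x right, y down, z forward; pixel columns grow to the right and rows downward; lengths in m; the calibration is good to about 2 mm. A picture is of the moment at which its call begins.
- env.hand_in(): hands the job in; it is judged then, once.
The state is a dict: "clock": time; "joints": joint angles; "joint_vel": joint speeds; "joint_torque": joint torques, N m; "position": TCP position; "orientation": TCP orientation; "ft_force": force on the tool from outside, world axes, zero at the start; "ft_torque": the same for the moment, N m; "gripper_width": finger opening in m; "grasp_force": force on a finger pad.
Only numpy, scipy, OpenCV 4.12 (cv2) and the standard library are available. Lean on these libraries where they do the work, as an engineer would, in place of code of your own. Each camera call takes 0.05 s, during which the arm holds its last target. There are 200 camera calls.

## Task

Pick up the flat wooden hand board by its handle, lay it level on top of the brass tube and, pressing gently, roll the tube with it along the jig, over the low ridge and down into its seat against the stop; the tube is thin, so touch down softly and ease the board up as the tube climbs rather than squeezing it. Then put the board back down flat on the bench, clear of the jig, and let go. Move the tube only with the board, never lift it, never touch it with the gripper, and leave the other things on the bench alone.

Things in the scene. Friction and masses are not known exactly. Their poses are not given: they have to be found in the camera images.
- jig: Pale wooden rolling jig fixed flat on the bench: slab 130 (x) by 250 (y) by 15 mm thick; origin at the centre of its underside, on the bench, z up. The tube lies across it, along x, and is rolled towards -y. A stop block as wide as the slab, 33 mm high over the bench, fills y -120 to -95 mm. A low rail, 6 mm over the slab, closes the +y end at y = 115 mm.
- ridge (a point): Middle of a low ridge right across the slab just before the seat, at jig y = -64.3 mm; this point is level with the slab's top, straight below the crest. The ridge is a strip set tightly at a height not known beforehand, 2 to 7 mm above the slab: feel for it. It rises at 20 degrees from the start side and drops sheer to the seat. Axes as the jig's.
- seat (a point): Where the tube's centre is when it lies home, touching the stop: jig x = 0, y = -79 mm, 29.6 mm above the bench. Axes as the jig's. The seat's floor, between ridge and stop, slopes 6 degrees down to the stop, so past the crest the tube rolls home by itself; before the crest it rolls back if let go.
- tube_center (a point): Centre of the loose thin brass tube, 32 mm diameter, 100 mm long, 0.16 kg, black closed ends; x is its axis, y and z turn as it rolls. Starts lying on the slab before the ridge, roughly along jig x; rolls freely. Held board pressed on tube: about 8 N per mm. The board travels twice as far as the tube under it. 2 to 12 N rolls it well; 20 N on the ridge, or a knock of 45 N, spoils it: touch down at 10 to 20 mm/s.
- grip (a point): Centre of the handle of the loose wooden hand board (0.22 kg), 38 mm above its underside. Board 90 (x) by 160 (y) by 14 mm thick, flat underneath; in the middle of its top stands the handle, a block 60 (x) by 26 mm (y), from 14 to 56 mm above the underside. z up. Starts on the bench, handle up.
- sole (a point): Centre of the flat underside of the hand board, axes as grip (38 mm straight below it).
- hammer: Hammer lying on the bench, 240 mm long, bystander; origin on its underside.
- bowl: White bowl, 100 mm wide, 40 mm high, bystander; origin at the centre of its underside.
- brick: Soldering brick 110 (x) by 200 (y) by 50 mm, bystander; origin at the centre of its underside.
- jar: Small lidded jar 56 mm wide, 70 mm high, bystander; origin at the centre of its underside.
There are look-alikes about, which are no part of the job. What is shaped like the part that bears grip but turquoise is not meant. Of the things shaped like the part that bears tube_center, the brass one is meant.

How it is judged:
By the outcome, as a careful person would: the job done as asked, in the order asked, and still so for the second after the job is handed in, with the robot touching nothing.
It also fails if it takes over 72 s, if anything falls off the work surface, if the arm or the gripper's body presses on something with over 40 N, if the wrist force passes 120 N, or if a joint passes its speed limit or range.

## Working session

There is one attempt and no reset: what is moved stays moved. The work goes in short steps, Python scripts to look and compute and a shell command to move; the robot and the scene stay as the last step left them, time stands still between calls to the robot, and variables do not carry over. Pictures are saved under pics/ and viewed, at most 10 in all, crops included, and the job is handed in when it is done.

```bash
mkdir -p pics; ls
cat > h.py <<'E'
import numpy as np, cv2
from bench import env
from scipy.spatial.transform import Rotation as R
def snap(n):
    d=env.get_image(n); np.savez(f'/tmp/{n}.npz',**{k:np.asarray(v) for k,v in d.items()}); return d
def load(n): return np.load(f'/tmp/{n}.npz')
def pt(d,u,v,r=1):
    K=d['intrinsics'];D=np.median(d['depth'][v-r:v+r+1,u-r:u+r+1])
    n=cv2.undistortPoints(np.array([[[u,v]]],float),K,np.array([float(d['k1']),0,0,0]))[0,0]
    # drawn = (1+k1 r^2)*ray matches OpenCV model
    c=np.array([n[0],n[1],1])*D
    return cv2.Rodrigues(np.asarray(d['rvec'],float))[0].T@(c-np.ravel(d['tvec']))
def cloud(d):
    K=d['intrinsics'];D=d['depth'];h,w=D.shape
    uv=np.stack(np.meshgrid(np.arange(w),np.arange(h)),-1).reshape(-1,1,2).astype(float)
    n=cv2.undistortPoints(uv,K,np.array([float(d['k1']),0,0,0])).reshape(h,w,2)
    c=np.dstack([n,np.ones((h,w))])*D[...,None]
    return (c-np.ravel(d['tvec']))@cv2.Rodrigues(np.asarray(d['rvec'],float))[0]
def save(img,name): cv2.imwrite('pics/'+name,cv2.cvtColor(img,cv2.COLOR_RGB2BGR))
E
python3 - <<'E'
from h import *
for n in('top','side'):
    d=snap(n); save(d['pixels'],n+'0.png'); print(n,d['tvec'],d['rvec'],d['k1'],d['intrinsics'][0])
o=env.observe();print({k:np.round(v,4) for k,v in o.items()},env.grip_depth)
E
```

```text
pics
top [-0.09207996  0.56041234  1.10061761] [ 2.12643471 -2.13754694  0.11496067] -0.09959822532746178 [403.47756134   0.         282.33317338]
side [0.55931703 0.13427983 1.08406005] [ 0.05805961 -2.87438784  1.19236325] -0.1355267200416714 [425.86807966   0.         275.77647475]
{'clock': np.float64(0.1), 'joints': array([ 1.6201e+00,  3.5930e-01,  1.1200e-02, -3.0000e-04, -1.2241e+00,
       -2.8810e-01]), 'joint_vel': array([ 0.0006, -0.0015,  0.0021,  0.0013, -0.0004, -0.0023]), 'joint_torque': array([-1.30000e-03, -5.84763e+01,  2.94109e+01,  6.95460e+00,
       -3.20000e-03,  0.00000e+00]), 'position': array([0.1596, 0.6554, 0.2305]), 'orientation': array([ 9.929e-01, -1.191e-01, -0.000e+00,  8.000e-04]), 'ft_force': array([-0.3841,  0.354 ,  0.3059]), 'ft_torque': array([ 0.0323, -0.0166,  0.0115]), 'grasp_force': np.float64(0.0), 'gripper_width': np.float64(0.0851)} 0.0187
```

View pics/top0.png

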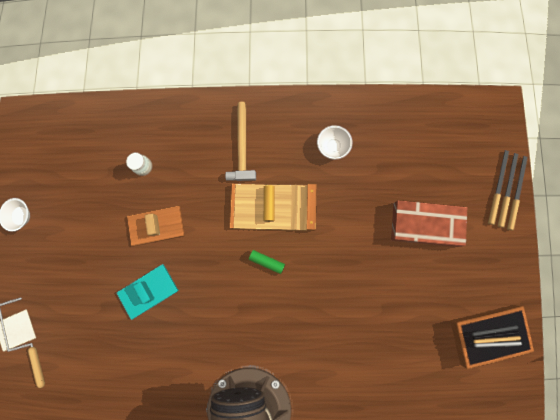

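View pics/side0.png

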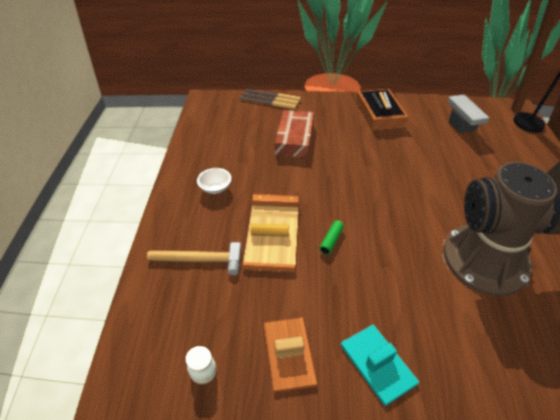

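The top view shows three possible boards/tubes. Boards: wooden with a block handle (155,225) and turquoise (147,292). Tubes: brass/yellow on the jig (269,203) and green (267,262). The wooden board and the brass tube fit the description. The jig's stop is at the right (312,207), the ridge at about (297,207) and the rail at the left (233,206). I'll confirm in a crop and measure.

Run:
```python
from h import *
t=load('top');s=load('side')
a=cv2.resize(t['pixels'][170:310,110:330],None,fx=3.6,fy=3.6,interpolation=cv2.INTER_CUBIC)
save(a[:600,:800],'topcrop.png')
b=cv2.resize(s['pixels'][185:400,180:430],None,fx=2.75,fy=2.75,interpolation=cv2.INTER_CUBIC);save(b[:600],'sidecrop.png')
for n,d,L in(('top',t,[(155,225),(138,228),(269,203),(260,188),(250,220),(312,207),(297,207),(248,400),(267,262),(147,292),(241,175),(335,143),(139,160)]),('side',s,[(290,347),(290,375),(270,229),(275,201),(233,258),(200,360)])):
    for p in L: print(n,p,np.round(pt(d,*p),4))
```

```text
top (155, 225) [0.5166 0.2668 0.0484]
top (138, 228) [0.5117 0.3308 0.0132]
top (269, 203) [ 0.5773 -0.0579  0.0469]
top (260, 188) [ 0.6267 -0.0294  0.0154]
top (250, 220) [ 0.5334 -0.0008  0.0138]
top (312, 207) [ 0.567  -0.1789  0.0332]
top (297, 207) [ 0.5698 -0.1365  0.0169]
top (248, 400) [ 0.1047 -0.0248  0.2452]
top (267, 262) [ 0.4128 -0.0515  0.0327]
top (147, 292) [0.3285 0.2838 0.0474]
top (241, 175) [0.6634 0.0251 0.0272]
top (335, 143) [ 0.7629 -0.2511  0.006 ]
top (139, 160) [0.702  0.3153 0.0695]
side (290, 347) [0.5168 0.2888 0.0551]
side (290, 375) [0.5152 0.3315 0.0133]
side (270, 229) [ 0.5766 -0.0466  0.0446]
side (275, 201) [ 0.5694 -0.1669  0.03  ]
side (233, 258) [0.6655 0.0378 0.0258]
side (200, 360) [0.6948 0.333  0.07  ]
```

View pics/topcrop.png

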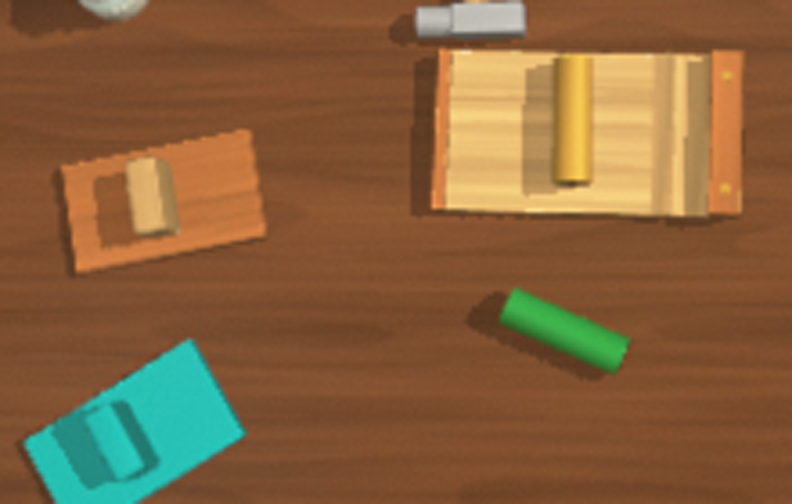

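View pics/sidecrop.png

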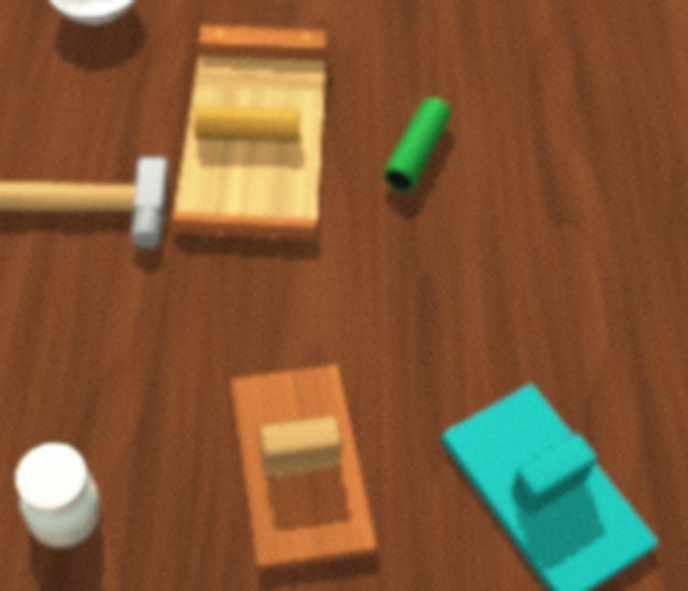

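The crops confirm it: wooden board with pale handle block at crop (152,195), brass tube at (573,120) on the jig; the green tube and turquoise board are decoys. Now the poses.

```bash
cat > meas.py <<'E'
from h import *
def rect(P):
    (c,s,a)=cv2.minAreaRect((P*1000).astype(np.float32)); return np.round(c,1),np.round(s,1),round(a,1)
def reg(C,x0,x1,y0,y1,z0,z1):
    P=C.reshape(-1,3); m=(P[:,0]>x0)&(P[:,0]<x1)&(P[:,1]>y0)&(P[:,1]<y1)&(P[:,2]>z0)&(P[:,2]<z1); return P[m]
E
python3 - <<'E'
from meas import *
for n in('top','side'):
    d=load(n);C=cloud(d)
    B=reg(C,.4,.6,.17,.36,.009,.02);H=reg(C,.4,.6,.2,.33,.05,.065)
    print(n,'bench z',np.median(reg(C,.45,.6,.08,.14,-.02,.02)[:,2]))
    print(' board',rect(B[:,:2]),np.median(B[:,2]),'handle',rect(H[:,:2]),len(H),np.median(H[:,2]) if len(H) else 0)
    img=d['pixels'].astype(int); 
    J=reg(C,.48,.65,-.22,.08,.009,.06);print(' jig',rect(J[:,:2]))
    S=reg(C,.48,.66,-.21,-.12,.027,.04);print(' stop',rect(S[:,:2]),np.median(S[:,2]))
    F=reg(C,.52,.64,-.12,-.09,.005,.03);print(' slab z',np.median(F[:,2]))
    T=reg(C,.5,.66,-.11,.02,.032,.06);print(' tube',rect(T[:,:2]),T[:,:2].mean(0),T[:,2].max(),len(T))
E
```

```text
top bench z 0.00046148909779875313
 board (array([481.8, 278.6]), array([168.6, 170.4]), 8.9) 0.014593735268020224 handle (array([518.4, 279.9]), array([59.6, 26.6]), 11.3) 196 0.05641533986670787
 jig (array([572.6, -66.9]), array([245.8, 130.6]), 88.4)
 stop (array([ 569. , -176.6]), array([ 24.9, 129.4]), 87.8) 0.03309120088743057
 slab z 0.01508481409450869
 tube (array([579.4, -57.2]), array([100.2,  28.7]), 0.2) [ 0.5788079  -0.05754497] 0.05172029094957349 389
side bench z -7.904844624810934e-05
 board (array([482.5, 272.1]), array([166.6, 161.6]), 11.1) 0.01373010779208096 handle (array([519.4, 280.3]), array([60.4, 28.1]), 10.4) 356 0.055381839571953716
 jig (array([573.3, -67.4]), array([250.1, 130.3]), 88.4)
 stop (array([ 570.9, -177. ]), array([ 30.9, 127.5]), 89.6) 0.03201552797279161
 slab z 0.01465706454540857
 tube (array([579.7, -54.6]), array([99.9, 31.3]), 2.0) [ 0.58026357 -0.0498785 ] 0.0493268356980633 383
```

```bash
cat > go.py <<'E'
from h import *
import sys
# usage: go.py x y z(mm) yaw(deg of tool x) -> shift/turn in tool axes
x,y,z,yaw=map(float,sys.argv[1:5])
o=env.observe();q=R.from_quat(o['orientation']);p=np.array(o['position'])*1000
c=np.cos(np.radians(yaw));s=np.sin(np.radians(yaw))
T=R.from_matrix(np.array([[c,s,0],[s,-c,0],[0,0,-1]]))
print('shift',np.round(q.inv().apply(np.array([x,y,z])-p),1),'turn',np.round((q.inv()*T).as_rotvec(degrees=True),2))
X=q.apply([1,0,0]);print('at',p.round(1),'yaw',round(np.degrees(np.arctan2(X[1],X[0])),2),'clock',o['clock'],'F',np.round(o['ft_force'],2),'M',np.round(o['ft_torque'],2),'w',o['gripper_width'])
E
python3 go.py 519 280 150 11
```

```text
shift [438.1 279.6  80.9] turn [ 9.000e-02  1.000e-02 -2.469e+01]
at [159.6 655.4 230.5] yaw -13.69 clock 0.1 F [-0.38  0.35  0.31] M [ 0.03 -0.02  0.01] w 0.08509562290632533
```

```bash
python3 -m creep '[[1,[30,19,0],[0,0,-2]],[1,[80,51,5],[0,0,-6]],[1,[134,86,15],[0,0,-10]],[1,[188,121,25],[0,0,-15]],[1,[240,153,35],[0,0,-20]]]'; python3 go.py 519 280 110 11
```

```text
clock: 0.72
position: [0.3544, 0.4519, 0.1967]
orientation: [0.998, 0.057, -0.0, 0.0]
ft_force: [0.5, 1.4, -0.7]
gripper_width: 0.0855
grasp_force: 0.0
shift [144.1 189.5  86.7] turn [ 0.    0.01 -4.49]
at [354.4 451.9 196.7] yaw 6.51 clock 0.725 F [ 0.53  1.4  -0.7 ] M [ 0.1  -0.11  0.03] w 0.08552869927933957
```

```bash
python3 -m creep '[[1,[30,40,12],[0,0,-1]],[1,[72,95,36],[0,0,-3]],[1,[114,150,64],[0,0,-4.5]],[1,[138,182,82],[0,0,-4.5]],[1,[144,189,87],[0,0,-4.5]]]'; python3 go.py 519 280 20 11
```

```text
clock: 1.35
position: [0.518, 0.2782, 0.1078]
orientation: [0.996, 0.092, -0.002, 0.001]
ft_force: [-0.2, -0.3, -0.2]
gripper_width: 0.0853
grasp_force: 0.0
shift [ 1.6 -1.8 87.8] turn [ 0.12  0.19 -0.39]
at [518.  278.2 107.8] yaw 10.61 clock 1.35 F [-0.19 -0.35 -0.21] M [0.01 0.06 0.  ] w 0.08526027236988304
```

```bash
python3 -m creep '[[1,[1,-1,20],[0,0,0]],[1,[1,-1,45],[0,0,0]],[1,[1,-1,70],[0,0,0]],[1,[1,-1,85],[0,0,0]],[1,[1,-1,88],[0,0,0]]]'; python3 go.py 519 280 20 11
```

```text
clock: 1.98
position: [0.5177, 0.2828, 0.0213]
orientation: [0.996, 0.094, -0.001, 0.001]
ft_force: [-0.1, 0.8, 0.5]
gripper_width: 0.0852
grasp_force: 0.0
shift [0.7 3.  1.3] turn [ 0.05  0.07 -0.16]
at [517.7 282.8  21.3] yaw 10.84 clock 1.975 F [-0.1   0.75  0.45] M [-0.    0.02  0.02] w 0.0851815608293275
```

```bash
python3 -m creep '[[-1,[0,0,0],[0,0,0]],[-1,[0,0,0],[0,0,0]],[-1,[0,0,0],[0,0,0]],[-1,[0,0,0],[0,0,0]],[-1,[0,0,0],[0,0,0]]]'; python3 go.py 519 280 20 11
```

```text
clock: 2.6
position: [0.5186, 0.283, 0.0229]
orientation: [0.996, 0.094, 0.0, -0.0]
ft_force: [-1.2, -1.3, 6.5]
gripper_width: 0.0252
grasp_force: 60.7
shift [-0.1  3.   2.9] turn [-0.02 -0.06 -0.17]
at [518.6 283.   22.9] yaw 10.83 clock 2.6 F [-1.21 -1.28  6.51] M [-0.47  0.41  0.01] w 0.025176621249440947
```

```bash
python3 -m creep '[[-1,[0,0,-8],[0,0,0]],[-1,[0,0,-30],[0,0,0]],[-1,[0,0,-60],[0,0,0]],[-1,[0,0,-85],[0,0,0]],[-1,[0,0,-95],[0,0,0]]]'
python3 - <<'E'
from meas import *
for n in('top','side'):
    d=snap(n);C=cloud(d)
    T=reg(C,.5,.66,-.11,.02,.036,.06);k=np.polyfit(T[:,0],T[:,1],1);print(n,'tube slope deg',np.degrees(np.arctan(k[0])),T.mean(0),T[:,0].min(),T[:,0].max())
    H=reg(C,.4,.6,.19,.37,.085,.125)
    print(len(H));A=np.c_[H[:,:2]-H[:,:2].mean(0),np.ones(len(H))];f=np.linalg.lstsq(A,H[:,2],rcond=None)[0];r=H[:,2]-A@f
    m=abs(r)<.006;f=np.linalg.lstsq(A[m],H[m,2],rcond=None)[0];print('plane',f,m.sum(),rect(H[m][:,:2]))
    save(d['pixels'],n+'1.png')
E
python3 go.py 577 5 110 -1
```

```text
clock: 3.22
position: [0.5185, 0.2832, 0.1186]
orientation: [0.996, 0.094, 0.001, -0.001]
ft_force: [0.5, 0.1, -2.6]
gripper_width: 0.0253
grasp_force: 59.6
top tube slope deg 0.1718394433318321 [ 0.57877537 -0.05701758  0.04409286] 0.5286837986518094 0.6297673582554341
1165
plane [0.00425834 0.00589592 0.11006525] 1119 (array([518.6, 283.4]), array([ 92.1, 162. ]), 11.1)
side tube slope deg -14.693089338167855 [ 0.61914119 -0.04936992  0.04289448] 0.6051885630785835 0.6297528697683625
2320
plane [ 0.00164372 -0.00056057  0.10973042] 2228 (array([518.6, 283.4]), array([ 91.9, 162. ]), 10.9)
shift [  5.4 284.2   7.5] turn [-0.07 -0.06 11.82]
at [518.4 283.1 117.9] yaw 10.82 clock 3.325 F [ 0.89 -0.4  -2.76] M [-0.   -0.04 -0.01] w 0.025364540433552418
```

View pics/side1.png

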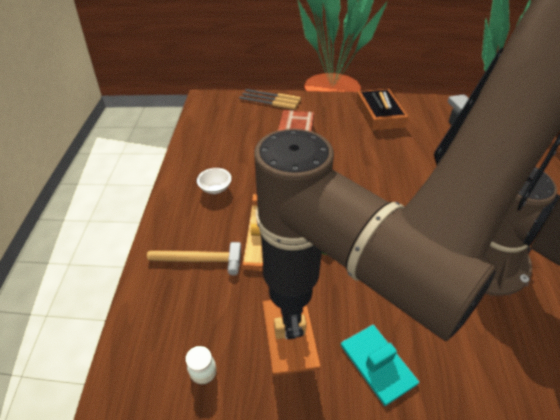

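The side view shows the board held level by its handle at (292,330), above the bench, with nothing else moved. Next I'll check the jig yaw against the tube.

Run:
```python
from meas import *
d=load('top');C=cloud(d);J=reg(C,.48,.66,-.22,.08,.009,.06)
J=J
for nm,ax,bins,f in(('xmax',1,np.arange(-.18,.05,.006),np.max),('xmin',1,np.arange(-.18,.05,.006),np.min),('ymax',0,np.arange(.515,.63,.006),np.max),('ymin',0,np.arange(.515,.63,.006),np.min)):
    u=[];v=[]
    for b in bins:
        q=J[(J[:,ax]>=b)&(J[:,ax]<b+.006)]
        if len(q)>3:u.append(b+.003);v.append(f(q[:,1-ax]))
    u=np.array(u);v=np.array(v);k=np.polyfit(u,v,1);m=abs(v-np.polyval(k,u))<.003;k=np.polyfit(u[m],v[m],1);print(nm,len(u),np.degrees(k[0]),np.polyval(k,[-.067 if ax else .573]))
S=reg(C,.48,.66,-.21,-.15,.027,.04);print(rect(S[:,:2]))
```

```text
xmax 39 8.152559805943346 [0.64181829]
xmin 39 1.5365394184193906 [0.50828845]
ymax 20 -1.8654413931151572 [0.05453106]
ymin 20 -1.601448676052848 [-0.18781801]
(array([ 569.2, -176.6]), array([ 24.9, 130. ]), 87.8)
```

```bash
python3 go.py 577 -2 100 -0.2;  python3 -m creep '[[-1,[0,25,0],[0,0,1]],[-1,[2,70,0],[0,0,3]],[-1,[3,120,0],[0,0,6]],[-1,[4,170,0],[0,0,8]],[-1,[5,215,0],[0,0,10]]]'; python3 go.py 577 -2 95 -0.2
```

```text
shift [  4.1 291.1  17.5] turn [-0.07 -0.06 11.02]
at [518.4 283.1 117.9] yaw 10.82 clock 3.325 F [ 0.89 -0.4  -2.76] M [-0.   -0.04 -0.01] w 0.025364540433552418
clock: 3.95
position: [0.5626, 0.0697, 0.1157]
orientation: [1.0, 0.006, -0.001, 0.0]
ft_force: [0.6, -0.3, -2.0]
gripper_width: 0.0251
grasp_force: 59.6
shift [13.6 71.9 20.7] turn [0.05 0.13 0.89]
at [562.6  69.7 115.7] yaw 0.69 clock 3.95 F [ 0.64 -0.3  -2.  ] M [ 0.01 -0.14 -0.04] w 0.025054299818994867
```

```bash
python3 -m creep '[[-1,[4,25,3],[0,0,0.3]],[-1,[9,52,10],[0,0,0.6]],[-1,[13,69,17],[0,0,0.8]],[-1,[13,71,20],[0,0,0.9]],[-1,[13,71,20],[0,0,0.9]]]'
python3 - <<'E'
from meas import *
d=snap('side');C=cloud(d)
B=reg(C,.5,.66,-.12,.1,.07,.095);print(rect(B[:,:2]),np.median(B[:,2]))
A=np.c_[B[:,:2]-B[:,:2].mean(0),np.ones(len(B))];print(np.linalg.lstsq(A,B[:,2],rcond=None)[0])
save(cv2.resize(d['pixels'][160:300,180:380],None,fx=4,fy=4,interpolation=cv2.INTER_CUBIC),'side2.png')
E
python3 go.py 577 -2 72 -0.2
```

```text
clock: 4.58
position: [0.577, 0.0017, 0.0963]
orientation: [1.0, -0.001, -0.001, 0.0]
ft_force: [0.3, -0.6, -2.4]
gripper_width: 0.0256
grasp_force: 59.7
(array([577.7,   3.7]), array([163.7,  90.1]), 89.9) 0.08663631614818507
[-0.00145632 -0.01467473  0.08624846]
shift [-0.3  4.  24.7] turn [0.01 0.03 0.13]
at [577.3   2.1  96.7] yaw -0.07 clock 4.625 F [ 0.88  0.29 -2.64] M [ 0.01 -0.06  0.02] w 0.025173657979632554
```

View pics/side2.png

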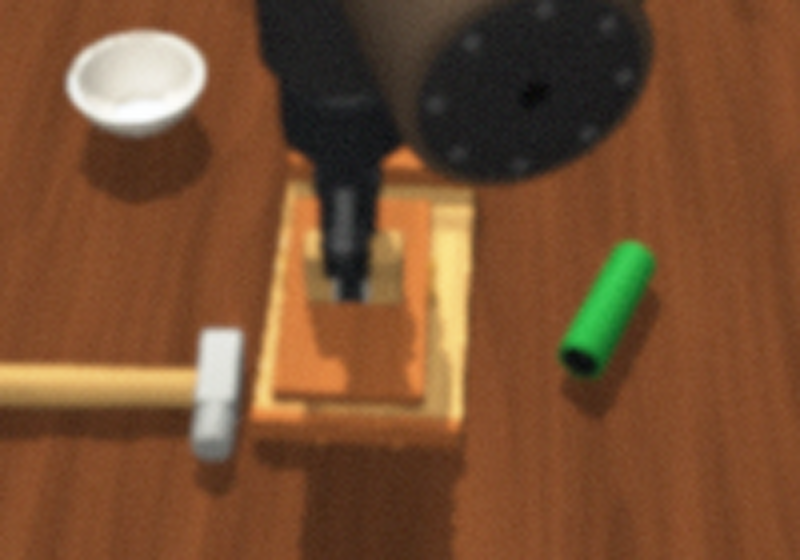

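Board is level over the jig, the handle at crop (350,265), covering the tube; its front reaches towards the stop, and it is clear of the hammer. Lowering.

```bash
python3 -m creep '[[-1,[0,1,4],[0,0,0]],[-1,[0,2,9],[0,0,0]],[-1,[0,3,14],[0,0,0]],[-1,[0,3,17],[0,0,0]],[-1,[0,3,18],[0,0,0]]]';python3 -m creep '[[-1,[0,0,0.5],[0,0,0]],[-1,[0,0,1],[0,0,0]],[-1,[0,0,1.5],[0,0,0]],[-1,[0,0,1.5],[0,0,0]],[-1,[0,0,1.5],[0,0,0]]]'; python3 go.py 577 -2 70 -0.2
```

```text
clock: 5.25
position: [0.5774, -0.0013, 0.0787]
orientation: [1.0, -0.001, -0.0, 0.0]
ft_force: [-0.3, 0.8, -1.7]
gripper_width: 0.0253
grasp_force: 59.7
clock: 5.88
position: [0.5775, -0.0012, 0.0776]
orientation: [1.0, -0.001, 0.0, -0.0]
ft_force: [-0.2, -0.1, -2.7]
gripper_width: 0.0251
grasp_force: 59.7
shift [-0.5  0.8  7.6] turn [-0.   -0.    0.12]
at [577.5  -1.2  77.6] yaw -0.08 clock 5.875 F [-0.16 -0.07 -2.71] M [-0.04 -0.02 -0.04] w 0.025065564850723275
```

```bash
python3 -m creep '[[-1,[0,0,1],[0,0,0]],[-1,[0,0,2],[0,0,0]],[-1,[0,0,3],[0,0,0]],[-1,[0,0,3],[0,0,0]],[-1,[0,0,3],[0,0,0]]]';python3 -m creep '[[-1,[0,0,1.2],[0,0,0]],[-1,[0,0,1.2],[0,0,0]],[-1,[0,0,1.2],[0,0,0]],[-1,[0,0,1.2],[0,0,0]],[-1,[0,0,1.2],[0,0,0]]]'
```

```text
clock: 6.5
position: [0.5775, -0.0012, 0.0745]
orientation: [1.0, -0.001, -0.0, 0.0]
ft_force: [0.1, -0.5, -2.3]
gripper_width: 0.025
grasp_force: 59.7
clock: 7.12
position: [0.5775, -0.0012, 0.0734]
orientation: [1.0, -0.001, 0.0, -0.0]
ft_force: [0.6, -0.2, -1.7]
gripper_width: 0.0253
grasp_force: 59.7
```

```bash
python3 -m creep '[[-1,[0,0,1.2],[0,0,0]],[-1,[0,0,1.2],[0,0,0]],[-1,[0,0,1.2],[0,0,0]],[-1,[0,0,1.2],[0,0,0]],[-1,[0,0,1.2],[0,0,0]]]'
```

```text
clock: 7.75
position: [0.5774, -0.0013, 0.0722]
orientation: [1.0, -0.001, -0.0, 0.0]
ft_force: [0.5, -0.6, -3.0]
gripper_width: 0.0251
grasp_force: 59.7
```

```bash
python3 -m creep '[[-1,[0,0,1.2],[0,0,0]],[-1,[0,0,1.2],[0,0,0]],[-1,[0,0,1.2],[0,0,0]],[-1,[0,0,1.2],[0,0,0]],[-1,[0,0,1.2],[0,0,0]]]'
```

```text
clock: 8.38
position: [0.5775, -0.0012, 0.0709]
orientation: [1.0, -0.001, 0.0, -0.0]
ft_force: [-0.5, -0.2, -2.7]
gripper_width: 0.025
grasp_force: 59.7
```

```bash
python3 -m creep '[[-1,[0,0,1],[0,0,0]],[-1,[0,0,1],[0,0,0]],[-1,[0,0,1],[0,0,0]],[-1,[0,0,1],[0,0,0]],[-1,[0,0,1],[0,0,0]]]'
```

```text
clock: 9.0
position: [0.5774, -0.0013, 0.0699]
orientation: [1.0, -0.001, -0.0, 0.0]
ft_force: [1.3, 0.4, -2.7]
gripper_width: 0.0251
grasp_force: 59.6
```

```bash
python3 -m creep '[[-1,[0,0,1],[0,0,0]],[-1,[0,0,1],[0,0,0]],[-1,[0,0,1],[0,0,0]],[-1,[0,0,1],[0,0,0]],[-1,[0,0,1],[0,0,0]]]'
```

```text
clock: 9.62
position: [0.5775, -0.0015, 0.0697]
orientation: [1.0, -0.001, 0.0, 0.0]
ft_force: [-3.3, -0.9, 4.9]
gripper_width: 0.0253
grasp_force: 60.6
```

```bash
python3 go.py 577 -2 69 -.2
```

```text
shift [-0.5  0.5  0.7] turn [ 0.02 -0.02  0.13]
at [577.5  -1.5  69.7] yaw -0.07 clock 9.625 F [-3.33 -0.87  4.88] M [-0.43  0.99 -0.12] w 0.02531738259442134
```

```bash
python3 -m creep '[[-1,[0,2,0],[0,0,0.1]],[-1,[0,6,0],[0,0,0.2]],[-1,[0,11,0],[0,0,0.4]],[-1,[0,16,0],[0,0,0.6]],[-1,[0,20,0],[0,0,0.7]]]'
```

```text
clock: 10.25
position: [0.5782, -0.0215, 0.0698]
orientation: [1.0, -0.007, 0.001, 0.0]
ft_force: [-0.6, 0.3, 5.7]
gripper_width: 0.0251
grasp_force: 60.7
```

```bash
python3 -m creep '[[-1,[0,4,0],[0,0,0.2]],[-1,[0,8,0],[0,0,0.3]],[-1,[0,12,0],[0,0,0.5]],[-1,[0,16,0],[0,0,0.6]],[-1,[0,20,0],[0,0,0.8]]]'
```

```text
clock: 10.88
position: [0.5785, -0.0413, 0.0698]
orientation: [1.0, -0.013, 0.001, -0.0]
ft_force: [0.8, 0.1, 5.6]
gripper_width: 0.0253
grasp_force: 60.7
```

```bash
python3 -m creep '[[-1,[0,4,0],[0,0,0.2]],[-1,[0,9,0],[0,0,0.4]],[-1,[0,14,0],[0,0,0.6]],[-1,[0,19,0],[0,0,0.8]],[-1,[0,24,0],[0,0,1]]]'
```

```text
clock: 11.5
position: [0.5783, -0.0653, 0.0699]
orientation: [1.0, -0.022, 0.002, -0.0]
ft_force: [3.0, 0.6, 5.9]
gripper_width: 0.0253
grasp_force: 60.8
```

```bash
python3 -m creep '[[-1,[0,4,0],[0,0,0.2]],[-1,[0,9,0],[0,0,0.4]],[-1,[0,14,0],[0,0,0.6]],[-1,[0,19,0],[0,0,0.8]],[-1,[0,24,0],[0,0,1]]]'
python3 - <<'E'
from meas import *
for n in('top','side'):
    d=snap(n);C=cloud(d)
    T=reg(C,.5,.66,-.16,.02,.03,.043);print(n,len(T),T.mean(0) if len(T) else 0,rect(T[:,:2]) if len(T)>3 else 0)
    B=reg(C,.5,.66,-.25,.05,.055,.07);print(rect(B[:,:2]),np.median(B[:,2]));A=np.c_[B[:,:2]-B[:,:2].mean(0),np.ones(len(B))];print(np.linalg.lstsq(A,B[:,2],rcond=None)[0])
    save(cv2.resize(d['pixels'][160:300,180:380],None,fx=4,fy=4,interpolation=cv2.INTER_CUBIC),n+'3.png')
E
python3 go.py 577 -100 70 -3.8
```

```text
clock: 12.12
position: [0.5774, -0.0893, 0.0699]
orientation: [1.0, -0.031, 0.002, -0.0]
ft_force: [5.2, -0.6, 4.8]
gripper_width: 0.0247
grasp_force: 60.7
top 10 [ 0.53053318 -0.09686666  0.04056241] (array([531. , -99.6]), array([28.3,  3.2]), 88.4)
(array([576.7, -88.1]), array([160.1,  88.6]), 86.6) 0.06092645805646431
[0.006299   0.00239127 0.06091731]
side 14 [ 0.5441141  -0.09786085  0.03675882] (array([ 555.6, -104.2]), array([134.8,  59.6]), 36.0)
(array([578.1, -89.2]), array([164. ,  90.1]), 86.6) 0.06032213837150276
[ 0.00298754 -0.00397846  0.06037167]
shift [ 0.3 10.4 -0.1] turn [-0.02 -0.21  0.22]
at [577.3 -89.6  69.9] yaw -3.58 clock 12.225 F [ 3.58 -0.12  4.47] M [-0.17 -1.46  0.07] w 0.025210925115621508
```

View pics/side3.png

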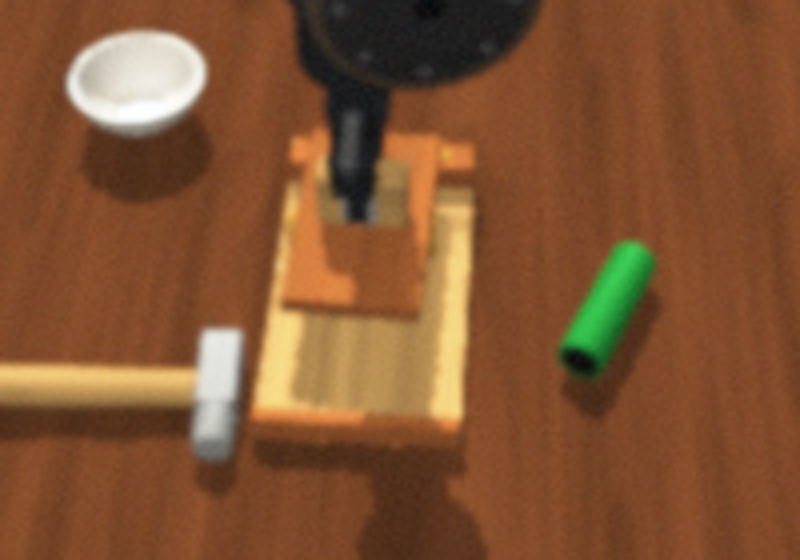

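The tube's end shows at crop (292,220), world y≈-100: it is rolling as predicted and is aligned with the jig. Feeling for the ridge now.

```bash
python3 -m creep '[[-1,[0.2,3,0],[0,0,0]],[-1,[0.4,6,0],[0,0,0]],[-1,[0.6,9,0],[0,0,0]],[-1,[0.8,12,0],[0,0,0]],[-1,[1,15,0],[0,0,0]]]'
```

```text
clock: 12.85
position: [0.5773, -0.1043, 0.0699]
orientation: [1.0, -0.031, 0.002, -0.0]
ft_force: [3.5, 0.1, 5.2]
gripper_width: 0.0251
grasp_force: 60.8
```

```bash
python3 -m creep '[[-1,[0,1,0],[0,0,0]],[-1,[0,2,0],[0,0,0]],[-1,[0,3,0],[0,0,0]],[-1,[0,4,0],[0,0,0]],[-1,[0,5,0],[0,0,0]]]'
```

```text
clock: 13.48
position: [0.5772, -0.1092, 0.0699]
orientation: [1.0, -0.031, 0.002, -0.0]
ft_force: [4.4, 0.0, 4.5]
gripper_width: 0.0251
grasp_force: 60.7
```

```bash
python3 -m creep '[[-1,[0,1,0],[0,0,0]],[-1,[0,2,0],[0,0,0]],[-1,[0.1,3,0],[0,0,0]],[-1,[0.2,4,0],[0,0,0]],[-1,[0.3,5,0],[0,0,0]]]'
```

```text
clock: 14.1
position: [0.5772, -0.1142, 0.0699]
orientation: [1.0, -0.031, 0.002, -0.0]
ft_force: [5.4, 0.4, 6.0]
gripper_width: 0.0252
grasp_force: 60.8
```

```bash
python3 -m creep '[[-1,[0,1,0],[0,0,0]],[-1,[0,2,0],[0,0,0]],[-1,[0.1,3,0],[0,0,0]],[-1,[0.2,4,0],[0,0,0]],[-1,[0.3,5,0],[0,0,0]]]'
```

```text
clock: 14.72
position: [0.5771, -0.1192, 0.0699]
orientation: [1.0, -0.031, 0.002, -0.0]
ft_force: [5.2, 1.5, 5.0]
gripper_width: 0.0251
grasp_force: 60.9
```

```bash
python3 -m creep '[[-1,[0.2,1,0],[0,0,0]],[-1,[0.4,2,0],[0,0,0]],[-1,[0.6,3,0],[0,0,0]],[-1,[0.8,4,0],[0,0,0]],[-1,[1,5,0],[0,0,0]]]'
```

```text
clock: 15.35
position: [0.5775, -0.124, 0.0701]
orientation: [1.0, -0.031, 0.002, -0.0]
ft_force: [3.0, 3.7, 10.0]
gripper_width: 0.0253
grasp_force: 61.4
```

```bash
python3 -m creep '[[-1,[0,1,0],[0,0,0]],[-1,[0,2,0],[0,0,0]],[-1,[0.1,3,0],[0,0,0]],[-1,[0.2,4,0],[0,0,0]],[-1,[0.3,4,0],[0,0,0]]]'
```

```text
clock: 15.98
position: [0.5776, -0.128, 0.0707]
orientation: [1.0, -0.031, 0.002, -0.0]
ft_force: [1.6, 3.5, 13.3]
gripper_width: 0.0253
grasp_force: 62.0
```

```bash
python3 -m creep '[[-1,[0,0.5,-0.6],[0,0,0]],[-1,[0,1,-1],[0,0,0]],[-1,[0.1,2,-1.2],[0,0,0]],[-1,[0.1,3,-1.4],[0,0,0]],[-1,[0.1,4,-1.6],[0,0,0]]]'
```

```text
clock: 16.6
position: [0.5773, -0.132, 0.0715]
orientation: [1.0, -0.031, 0.002, -0.0]
ft_force: [2.6, 2.4, 7.5]
gripper_width: 0.0253
grasp_force: 61.2
```

```bash
python3 go.py 577 -132 70 -3.6
```

```text
shift [-0.3  0.   1.5] turn [-0.04 -0.18  0.02]
at [ 577.3 -132.    71.5] yaw -3.58 clock 16.6 F [2.56 2.37 7.54] M [ 0.99 -0.95 -0.17] w 0.025294044263968342
```

```bash
python3 -m creep '[[-1,[0,1,-0.3],[0,0,0]],[-1,[0,2,-0.5],[0,0,0]],[-1,[0.1,3,-0.7],[0,0,0]],[-1,[0.1,4,-0.9],[0,0,0]],[-1,[0.1,5,-1.1],[0,0,0]]]'
```

```text
clock: 17.23
position: [0.5771, -0.137, 0.0725]
orientation: [1.0, -0.031, 0.002, -0.0]
ft_force: [3.9, 1.8, 7.7]
gripper_width: 0.025
grasp_force: 61.0
```

```bash
python3 -m creep '[[-1,[0,1,-0.3],[0,0,0]],[-1,[0,2,-0.5],[0,0,0]],[-1,[0.1,3,-0.7],[0,0,0]],[-1,[0.1,4,-0.9],[0,0,0]],[-1,[0.1,5,-1.1],[0,0,0]]]'
```

```text
clock: 17.85
position: [0.5769, -0.142, 0.0734]
orientation: [1.0, -0.031, 0.002, -0.0]
ft_force: [5.9, 1.4, 4.2]
gripper_width: 0.0255
grasp_force: 60.9
```

```bash
python3 -m creep '[[-1,[0.2,1,-0.1],[0,0,0]],[-1,[0.3,2,-0.3],[0,0,0]],[-1,[0.4,3,-0.4],[0,0,0]],[-1,[0.5,4,-0.5],[0,0,0]],[-1,[0.6,5,-0.7],[0,0,0]]]'
```

```text
clock: 18.48
position: [0.5769, -0.1471, 0.0742]
orientation: [1.0, -0.031, 0.001, -0.0]
ft_force: [3.4, 1.8, 5.8]
gripper_width: 0.0252
grasp_force: 60.9
```

```bash
python3 -m creep '[[-1,[0.2,1,-0.1],[0,0,0]],[-1,[0.3,2,-0.2],[0,0,0]],[-1,[0.4,3,-0.3],[0,0,0]],[-1,[0.5,4,-0.4],[0,0,0]],[-1,[0.6,5,-0.5],[0,0,0]]]'
python3 - <<'E'
from meas import *
for n in('top',):
    d=snap(n);C=cloud(d)
    T=reg(C,.5,.66,-.165,.02,.033,.05);print(n,len(T),T.mean(0) if len(T) else 0,rect(T[:,:2]) if len(T)>3 else 0)
    save(cv2.resize(d['pixels'][160:260,210:350],None,fx=5.5,fy=5.5,interpolation=cv2.INTER_CUBIC),n+'4.png')
E
```

```text
clock: 19.1
position: [0.5769, -0.1523, 0.0747]
orientation: [1.0, -0.031, 0.001, -0.0]
ft_force: [3.3, 1.2, 7.6]
gripper_width: 0.0251
grasp_force: 61.1
top 30 [ 0.52608377 -0.14081693  0.04211798] (array([ 527.3, -144.4]), array([55.8, 22.5]), 62.8)
```

View pics/top4.png

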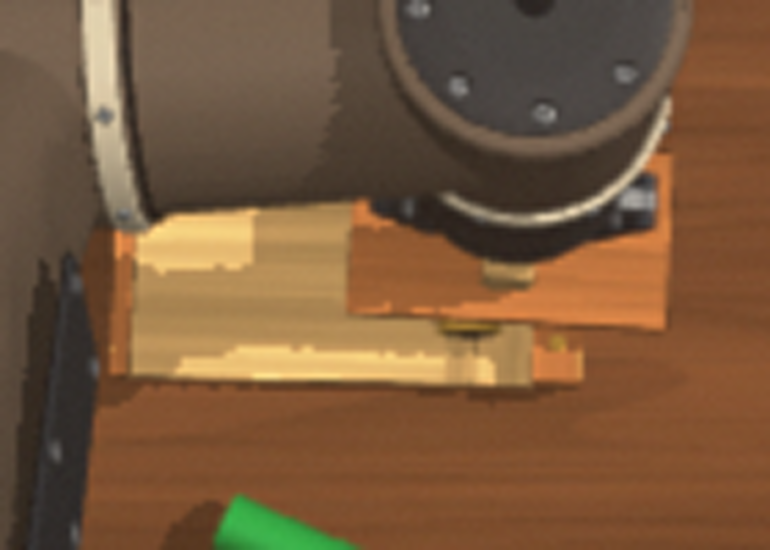

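The tube's end shows at crop (470,327), right at the ridge crest, with the stop at (555,360). It is about to go over.

```bash
python3 -m creep '[[-1,[0.1,1,0],[0,0,0]],[-1,[0.2,2,0],[0,0,0]],[-1,[0.2,3,0],[0,0,0]],[-1,[0.3,4,0],[0,0,0]],[-1,[0.3,5,0],[0,0,0]]]'
```

```text
clock: 19.77
position: [0.5768, -0.1575, 0.0748]
orientation: [1.0, -0.031, 0.001, -0.0]
ft_force: [1.5, 0.0, 8.8]
gripper_width: 0.0253
grasp_force: 61.2
```

```bash
python3 -m creep '[[-1,[0.1,1.5,0],[0,0,0]],[-1,[0.2,3,0],[0,0,0]],[-1,[0.2,4.5,0],[0,0,0]],[-1,[0.3,6,0],[0,0,0]],[-1,[0.3,7,0],[0,0,0]]]'
```

```text
clock: 20.4
position: [0.5765, -0.1647, 0.0745]
orientation: [1.0, -0.031, 0.001, -0.0]
ft_force: [2.5, -0.6, 4.4]
gripper_width: 0.0251
grasp_force: 60.9
```

```bash
python3 -m creep '[[-1,[0.1,1.5,0],[0,0,0]],[-1,[0.2,3,0],[0,0,0]],[-1,[0.2,4.5,0],[0,0,0]],[-1,[0.3,6,0.2],[0,0,0]],[-1,[0.3,7,0.4],[0,0,0]]]'
```

```text
clock: 21.02
position: [0.5759, -0.1715, 0.0736]
orientation: [1.0, -0.031, 0.0, 0.0]
ft_force: [3.7, -1.2, 4.1]
gripper_width: 0.025
grasp_force: 60.5
```

```bash
python3 -m creep '[[-1,[0.1,1.5,0],[0,0,0]],[-1,[0.2,3,0],[0,0,0]],[-1,[0.2,4.5,0],[0,0,0]],[-1,[0.3,6,0],[0,0,0]],[-1,[0.3,7,0],[0,0,0]]]'
python3 - <<'E'
from meas import *
d=snap('top');C=cloud(d)
J=reg(C,.52,.535,-.2,.0,.018,.06);i=np.argsort(J[:,1]);print(np.round(J[i]*1000,0)[:60].astype(int).tolist())
E
```

```text
clock: 21.65
position: [0.5747, -0.1783, 0.073]
orientation: [1.0, -0.031, -0.001, -0.0]
ft_force: [-0.3, 0.5, -2.6]
gripper_width: 0.0253
grasp_force: 59.6
[[530, -187, 31], [527, -187, 31], [524, -187, 33], [521, -187, 33], [530, -184, 32], [527, -184, 31], [522, -184, 32], [524, -184, 35], [530, -183, 59], [527, -181, 30], [530, -181, 31], [525, -181, 30], [522, -181, 30], [527, -178, 32], [530, -178, 35], [521, -178, 33], [524, -178, 35], [530, -177, 59], [530, -176, 31], [527, -175, 35], [521, -175, 34], [524, -175, 38], [524, -173, 32], [530, -173, 34], [527, -173, 34], [521, -173, 37], [530, -172, 55], [527, -170, 32], [525, -170, 32], [530, -170, 36], [521, -170, 34], [530, -169, 54], [527, -167, 31], [530, -167, 33], [524, -167, 34], [522, -167, 33], [531, -167, 53], [530, -164, 30], [527, -164, 32], [524, -164, 33], [522, -164, 32], [530, -164, 56], [533, -162, 35], [530, -161, 34], [529, -159, 21], [532, -159, 38], [529, -158, 43], [528, -156, 27], [532, -156, 41], [529, -156, 47], [529, -153, 23], [529, -153, 43], [531, -153, 46], [533, -153, 56], [528, -150, 26], [529, -150, 42], [532, -150, 44], [529, -148, 21], [532, -147, 45], [529, -147, 44]]
```

```bash
python3 -m creep '[[-1,[0,0,-6],[0,0,0]],[-1,[0,0,-20],[0,0,0]],[-1,[0,0,-40],[0,0,0]],[-1,[0,0,-55],[0,0,0]],[-1,[0,0,-60],[0,0,0]]]'; python3 go.py 519 283 125 11
```

```text
clock: 22.32
position: [0.5762, -0.1784, 0.1353]
orientation: [1.0, -0.031, 0.001, -0.0]
ft_force: [0.1, -0.8, -3.3]
gripper_width: 0.0253
grasp_force: 59.7
shift [ -85.8 -456.9   10.1] turn [ 1.000e-02 -1.400e-01 -1.458e+01]
at [ 576.2 -178.4  135.3] yaw -3.58 clock 22.325 F [ 0.12 -0.81 -3.28] M [-0.02  0.03 -0.  ] w 0.02528837089193665
```

```bash
python3 -m creep '[[-1,[-4,-20,0],[0,0,0]],[-1,[-12,-65,0],[0,0,-2]],[-1,[-22,-115,0],[0,0,-4]],[-1,[-32,-165,0],[0,0,-6]],[-1,[-42,-215,0],[0,0,-7]]]'; python3 go.py 519 283 125 11
```

```text
clock: 22.95
position: [0.5458, 0.0409, 0.1331]
orientation: [1.0, 0.03, -0.0, 0.0]
ft_force: [1.8, -0.2, -2.9]
gripper_width: 0.0254
grasp_force: 59.7
shift [ -12.1 -243.3    8.1] turn [-0.    0.05 -7.53]
at [545.8  40.9 133.1] yaw 3.47 clock 22.95 F [ 1.75 -0.24 -2.95] M [ 0.04 -0.13 -0.01] w 0.025416470744627353
```

```bash
python3 -m creep '[[-1,[-3,-50,2],[0,0,-2]],[-1,[-6,-105,4],[0,0,-4]],[-1,[-9,-160,6],[0,0,-6]],[-1,[-11,-210,8],[0,0,-7.5]],[-1,[-12,-240,8],[0,0,-7.5]]]'
python3 - <<'E'
from meas import *
d=snap('top');C=cloud(d)
T=reg(C,.5,.66,-.163,-.1,.036,.06);k=np.polyfit(T[:,0],T[:,1],1);print(len(T),T.mean(0),T[:,0].min(),T[:,0].max(),T[:,2].max(),np.degrees(k[0]))
save(cv2.resize(d['pixels'][100:320,100:350],None,fx=2.7,fy=2.7,interpolation=cv2.INTER_CUBIC),'top5.png')
E
python3 go.py 519 283 30 11
```

```text
clock: 23.58
position: [0.5192, 0.2803, 0.1247]
orientation: [0.995, 0.096, -0.001, 0.0]
ft_force: [0.5, -1.0, -2.6]
gripper_width: 0.0253
grasp_force: 59.7
356 [ 0.57750151 -0.14863686  0.04291041] 0.5286121170681662 0.6291776561007371 0.04965631290356491 -1.6269485861170885
shift [-0.6 -0.2 94.8] turn [-0.02 -0.01  0.09]
at [519.6 282.9 124.8] yaw 11.09 clock 23.625 F [ 1.64  3.48 -1.93] M [ 0.59 -0.31  0.01] w 0.02534925096407701
```

View pics/top5.png

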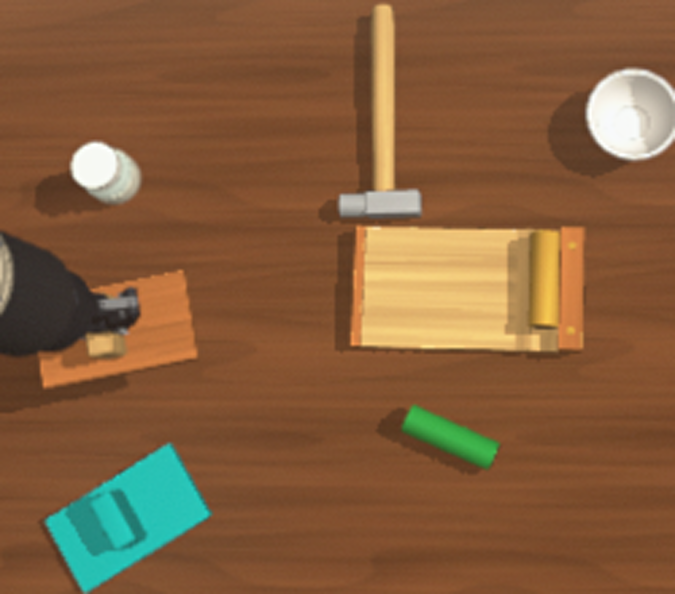

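The brass tube lies against the stop at crop (545,280), parallel to it, and the other things have not moved. Setting the board down.

```bash
python3 -m creep '[[-1,[0,0,15],[0,0,0]],[-1,[0,0,45],[0,0,0]],[-1,[0,0,75],[0,0,0]],[-1,[0,0,92],[0,0,0]],[-1,[0,0,97],[0,0,0]]]'; python3 -m creep '[[-1,[0,0,1],[0,0,0]],[-1,[0,0,2],[0,0,0]],[-1,[0,0,3],[0,0,0]],[-1,[0,0,3],[0,0,0]],[-1,[0,0,3],[0,0,0]]]'
```

```text
clock: 24.25
position: [0.52, 0.2765, 0.0271]
orientation: [0.995, 0.095, -0.001, 0.001]
ft_force: [0.1, -0.7, -2.7]
gripper_width: 0.0255
grasp_force: 59.8
clock: 24.88
position: [0.5207, 0.2778, 0.0258]
orientation: [0.995, 0.095, 0.0, -0.0]
ft_force: [-0.0, 0.7, -2.8]
gripper_width: 0.025
grasp_force: 59.8
```

```bash
python3 -m creep '[[-1,[0,0,0.7],[0,0,0]],[-1,[0,0,1.5],[0,0,0]],[-1,[0,0,1.5],[0,0,0]],[-1,[0,0,1.5],[0,0,0]],[-1,[0,0,1.5],[0,0,0]]]'
```

```text
clock: 25.5
position: [0.5207, 0.2777, 0.024]
orientation: [0.995, 0.095, -0.0, 0.0]
ft_force: [-0.1, 0.5, -2.4]
gripper_width: 0.0251
grasp_force: 59.8
```

```bash
python3 -m creep '[[-1,[0,0,0.7],[0,0,0]],[-1,[0,0,1.5],[0,0,0]],[-1,[0,0,1.5],[0,0,0]],[-1,[0,0,1.5],[0,0,0]],[-1,[0,0,1.5],[0,0,0]]]'
```

```text
clock: 26.12
position: [0.5207, 0.2777, 0.0229]
orientation: [0.995, 0.095, 0.0, -0.0]
ft_force: [-3.3, -0.8, 5.5]
gripper_width: 0.0251
grasp_force: 60.9
```

Down on the bench. Release and retreat.

```bash
python3 -m creep '[[0,[0,0,0],[0,0,0]],[1,[0,0,0],[0,0,0]],[1,[0,0,0],[0,0,0]],[1,[0,0,0],[0,0,0]],[1,[0,0,0],[0,0,0]]]'; python3 -m creep '[[1,[0,0,-5],[0,0,0]],[1,[0,0,-25],[0,0,0]],[1,[0,0,-55],[0,0,0]],[1,[0,0,-90],[0,0,0]],[1,[0,0,-120],[0,0,0]]]'; python3 -m creep '[[1,[0,0,0],[0,0,0]],[1,[0,0,0],[0,0,0]],[1,[0,0,0],[0,0,0]],[1,[0,0,0],[0,0,0]],[1,[0,0,0],[0,0,0]]]'
python3 - <<'E'
from meas import *
d=snap('top');s=snap('side')
for n,q in(('top',d),('side',s)):
    C=cloud(q);B=reg(C,.44,.6,.19,.37,.009,.02);print(n,rect(B[:,:2]),np.median(B[:,2]))
    T=reg(C,.5,.66,-.163,-.1,.036,.06);print(T.mean(0))
save(s['pixels'],'side6.png')
E
```

```text
clock: 26.75
position: [0.5207, 0.2777, 0.0225]
orientation: [0.995, 0.095, 0.0, -0.0]
ft_force: [-0.7, -0.1, -0.0]
gripper_width: 0.085
grasp_force: 0.0
clock: 27.38
position: [0.5208, 0.2778, 0.1444]
orientation: [0.995, 0.095, 0.0, -0.0]
ft_force: [-0.4, 0.6, -0.4]
gripper_width: 0.0852
grasp_force: 0.0
clock: 28.0
position: [0.5206, 0.2776, 0.142]
orientation: [0.995, 0.095, -0.0, 0.0]
ft_force: [0.4, -0.5, 0.3]
gripper_width: 0.0854
grasp_force: 0.0
top (array([520.1, 278.3]), array([ 91. , 162.3]), 11.4) 0.0146276570291904
[ 0.57720086 -0.14873395  0.04287309]
side (array([520.7, 278.3]), array([ 91.8, 160.6]), 11.1) 0.01377958275036553
[ 0.62921397 -0.14128131  0.03938649]
```

View pics/side6.png

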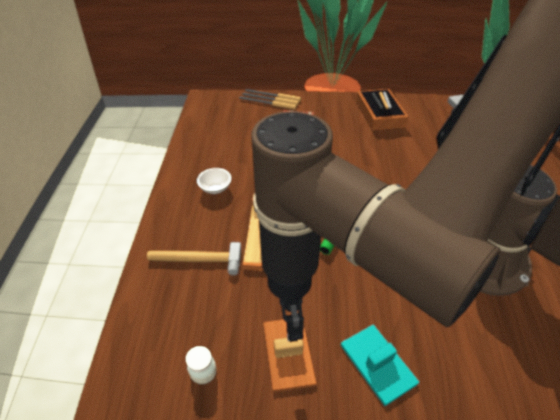

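The board lies flat at (290,355), released, with the gripper above it; the hammer, jar, bowl and turquoise board are where they were.

```bash
python3 -c "
from bench import env
print(env.hand_in())"
```

```text
the job is handed in; nothing more can be done
None
```

The brass tube is home in its seat against the stop, the board is back flat on the bench clear of the jig and released, and I handed the job in at about 28 s; the most I measured while pressing the tube was about 16 N, and no verdict came back.

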